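# Hang the yellow setup gauge on its hook, scale outward

## Robot

A 6-joint arm with a two-finger parallel gripper is mounted at the origin on a cart in front of the work surface, level with it; the furniture and walls round the work are solid. World frame = base frame: x ahead of the robot, y to its left, z up, the work surface at z = 0. Lengths are in m, angles in rad, forces in N, time in s.
With the tool pointing down it reaches from about 0.35 to 0.925 m from the base axis. Payload 6.4 kg.
Tool frame: the origin (TCP) lies midway between the tips of the shut fingers; the grasp point (between the pads) lies 19 mm behind it (arm.tcp_to_grasp is the distance from the TCP to the grasp point, in m); z points along the fingers, y is the line along which they close (so a half turn about z gives the same grasp; the last joint's range is limited). The gripper opens to 94 mm and grips with 3 to 60 N. Pads are 16 mm wide; open, the fingers measure 119 mm over their backs; the gripper's body (75 mm by 177 mm) begins 78 mm behind the grasp point.
Start: joints at [-1.393, 0.245, 1.558, -0, 1.339, -0.174], TCP at [0.224, -0.61, 0.205] pointing down, gripper open.
Joint ranges: [-3.13, 3.13], [-1.02, 2.26], [0.13, 2.54], [-0.95, 4.09], [0.21, 2.88], [-2.74, 2.74]. Speed limits (rad/s): [2.57, 2.57, 3.14, 3.14, 3.14, 3.14].

## Interface

Orientations are given as a rotation vector (axis times angle).
In Python, from workcell import arm, viewer, order gives the robot as it stands.
- The arm moves only by the tool carry_out, never from a script. Its argument "deltas" is a list of rows, each an object of numbers: "dx", "dy", "dz": the shift along the tool's x, y, z in cm; "ax", "ay", "az": the turn, a rotation vector about the tool's x, y, z in degrees. In form: [{"dx": .., "dy": .., "dz": .., "ax": .., "ay": .., "az": ..}, ...]. A call has 1 to 8 rows; each row is the pose to reach, as a shift and turn from the pose commanded when the call began, along the tool's axes at that moment; what a row does not reach only later rows make up. A row lasts 1/12 s, in which the tool goes at most 41.7 mm and 7.16 degrees, less where a joint would pass 70% of its speed; a pose out of reach is approached as far as the arm can. A call with a gripper value outside its range is refused whole. "grip" is the finger opening in cm, from 0 to 9.4, set as the call begins (left out, the last holds). The fingers move at their own pace and stop on an object; the grip force is fixed at half the most. Time passes only in rows, so rows that repeat a pose let the fingers close. It gives the time, the measured TCP pose, the force, the opening and the grip force at its end, in the units of the state.
- arm.observe(): the state, without advancing time (a new reading comes with each control period).
- viewer.snapshot(name): name is "side" or "top"; returns (picture, depth): 384x512x3 uint8, red, green, blue; 384x512 float32, m along the optical axis (not along the pixel's ray), 0 where there is no reading.
- viewer.camera_model(name): a dict with "K" (3x3 intrinsics, pixels), "origin" and "attitude" of the camera in the world. Camera axes: x right, y down, z forward; pixel columns grow to the right and rows downward; lengths in m; the calibration is good to about 2 mm. A picture is of the moment at which its call begins. camera_model takes no time and is no camera call.
- order.sign_off(): hands the job in; it is judged then, once.
The state is a dict: "time_s": time; "joint_pos": joint angles; "qd": joint speeds; "tau": joint torques, N m; "eef_pos": TCP position; "tool_rot": TCP orientation; "ft_force": force on the tool from outside, world axes, zero at the start; "wrist_torque": the same for the moment, N m; "grip_width": finger opening in m; "grip_force": force on a finger pad.
Only numpy, scipy, OpenCV 4.12 (cv2) and the standard library are available. Lean on these libraries where they do the work, as an engineer would, in place of code of your own. Each camera call takes 0.05 s, during which the arm holds its last target. There are 200 camera calls.

## Task

Take the yellow setup gauge by its handle and hang it by its window on the double steel hook of the wooden stand, so that its graduated yellow face points outward, away from the post. Leave it hanging straight down and still, well on the hook, and leave the blue gauge standing where it is.

Things in the scene. Friction and masses are not known exactly. Their poses are not given: they have to be found in the camera images.
- yellow_gauge_center (a point): Yellow gauge (mm): loose upright plate 100 wide, 8 thick, 190 tall on a foot 44 deep. Point: centre of its window (60 wide, 36 high), 95 above the underside. 33 to 95 above the point a yellow handle 34 wide, 14 thick (along x). z up, y width; -x out of the marked face (yellow, black lines, foot yellow), +x out of the back (grey, foot black). Yaw within 1.9 rad of 0. 0.17-0.35 kg.
- blue_gauge_center (a point): Blue gauge, same shape, size, point and axes as the yellow one, with blue handle and blue face with a white half-round dial scale. A bystander to leave alone. The two gauges may stand in each other's place.
- hook_seat (a point): Hanging place on the fixed hook stand (varies; mm): midway along and between two level prongs, at their upper surface, 160 above the table. Prongs: 8 mm rods, 32 over both, from the backplate 43 behind; their ends turn up 10 above them. Post 60 wide, top 168 above the table, 46 behind; board 150 x 150 x 18, its centre 16 behind. -x outward to the free ends, +x to the post, z up.
- hook_tip (a point): Free end of the hook, midway between the prongs, at the height of their upper surface, 46 mm outward (-x) of hook_seat; same axes. The turned-up ends reach 6 mm further out and 10 mm higher.
There are look-alikes about, which are no part of the job. There is more than one size of the part that bears hook_seat; the job needs the larger. Several things look just like the part that bears yellow_gauge_center: the one meant starts nearest to the robot's base.

How it is judged:
By the outcome, as a careful person would: the job done as asked, in the order asked, and still so for the second after the job is handed in, with the robot touching nothing.
It also fails if it takes over 48 s, if anything falls off the work surface, if the arm or the gripper's body presses on something with over 40 N, if the wrist force passes 120 N, or if a joint passes its speed limit or range.

## Working session

There is one attempt and no reset: what is moved stays moved. The work goes in short steps, Python scripts to look and compute and a tool call to move; the robot and the scene stay as the last step left them, time stands still between calls to the robot, and variables do not carry over. Pictures are saved under pics/ and viewed, at most 10 in all, crops included, and the job is handed in when it is done.

Besides the shell and the picture viewer there is one more tool, called as name([rows], argument=value, ...), one row to a line, values as JSON. carry_out: Moves the arm, as the interface text tells. Its arguments: {"type":"object","properties":{"deltas":{"type":"array"},"grip":{"type":"number"}},"required":["deltas"]}

```bash
mkdir -p pics; cat > h.py <<'E'
import numpy as np, cv2
from workcell import arm, viewer, order
from scipy.spatial.transform import Rotation as R
def att(c):
    a=np.array(c["attitude"],float)
    return a if a.shape==(3,3) else R.from_rotvec(a).as_matrix()
def cloud(d,c):
    K=np.array(c["K"]);v,u=np.mgrid[:d.shape[0],:d.shape[1]]
    p=np.stack([(u-K[0,2])/K[0,0]*d,(v-K[1,2])/K[1,1]*d,d],-1)
    return p@att(c).T+np.array(c["origin"])
E
python3 - <<'E'
from h import *
for n in("side","top"):
    im,d=viewer.snapshot(n);c=viewer.camera_model(n)
    np.savez(f"{n}0.npz",im=im,d=d)
    cv2.imwrite(f"pics/{n}0.png",im[...,::-1]);print(n,c,(d>0).mean())
print(arm.observe())
a=cv2.imread("pics/side0.png");b=cv2.imread("pics/top0.png")
E
```

```text
side {'K': array([[473.3641823 ,   0.        , 251.96072189],
       [  0.        , 473.3641823 , 187.75344651],
       [  0.        ,   0.        ,   1.        ]]), 'origin': array([ 0.65834731, -1.36353899,  1.1624305 ]), 'attitude': array([-2.19378114, -0.04537872,  0.0456588 ])} 0.9960581461588541
top {'K': array([[391.86692894,   0.        , 254.80715086],
       [  0.        , 391.86692894, 192.44898226],
       [  0.        ,   0.        ,   1.        ]]), 'origin': array([0.33649236, 0.06267865, 1.26113678]), 'attitude': array([-2.17855368,  2.0333995 , -0.21095115])} 0.9961293538411459
{'time_s': 0.1, 'joint_pos': array([-1.39312369e+00,  2.45714551e-01,  1.55886974e+00, -4.01924367e-05,
        1.33870812e+00, -1.74128666e-01]), 'qd': array([-0.00099702, -0.00141513, -0.00198971,  0.00060564,  0.00019405,
       -0.00262806]), 'tau': array([-1.29990331e-04, -4.16917527e+01, -3.15523946e+01,  6.86707045e-02,
        3.10557336e-02, -5.39920688e-05]), 'eef_pos': array([ 0.22386446, -0.60966208,  0.20448657]), 'tool_rot': array([-3.09143977e+00, -5.49479798e-01,  6.61243003e-05]), 'ft_force': array([ 0.80988475, -0.36572826, -0.64586667]), 'wrist_torque': array([ 0.00441815,  0.0241699 , -0.02808375]), 'grip_force': 0.0, 'grip_width': 0.09406477709491574}
```

View pics/side0.png

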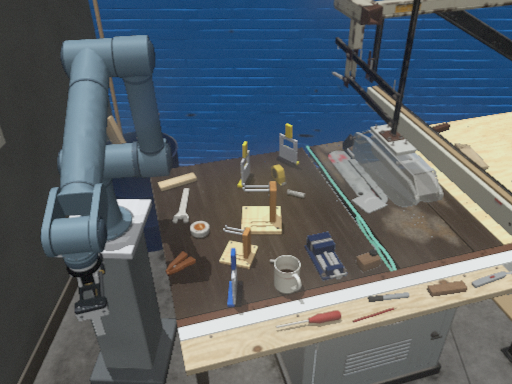

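View pics/top0.png

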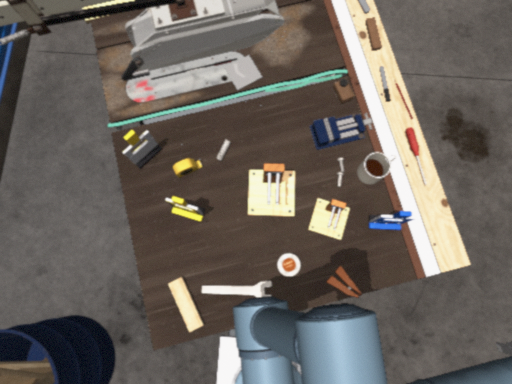

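The side view shows two yellow gauges at (245,165) and (289,145), and a blue one at (232,280). There are two stands, a larger one at (262,210) and a smaller one at (240,248). In the top view, the yellow gauges are at (185,208) and (140,147), the large stand at (271,190), the small stand at (330,215) and the blue gauge at (390,220). I'll measure and confirm which ones are meant.

```bash
cat > m.py <<'E'
from h import *
import sys
def meas(tag):
    out={}
    for n in("side","top"):
        z=np.load(f"{n}{tag}.npz");im,d=z["im"],z["d"];P=cloud(d,viewer.camera_model(n))
        out[n]=(im,d,P,cv2.cvtColor(im,cv2.COLOR_RGB2HSV))
    return out
E
python3 - <<'E'
from m import *
o=meas("0")
for n,(im,d,P,H) in o.items():
    print("==",n)
    y=cv2.inRange(H,(22,140,110),(34,255,255))
    k,l,s,c=cv2.connectedComponentsWithStats(y)
    for i in range(1,k):
        if s[i,4]>12:
            q=P[l==i]; e=np.linalg.eigh(np.cov(q[:,:2].T))
            print("Y",c[i].round(),s[i,4],"med",np.median(q,0).round(3),"z",np.percentile(q[:,2],[3,97]).round(3),"axis",np.degrees(np.arctan2(*e[1][::-1,1])).round(1),np.sqrt(e[0]).round(4))
    for nm,xy in (("far" ,0),):
        pass
    # stand tops (high points near the large stand)
    g=(P[...,2]>0.12)&(P[...,2]<0.19)&(P[...,0]>0.25)&(P[...,0]<0.85)&(abs(P[...,1])<0.5)
    k,l,s,c=cv2.connectedComponentsWithStats(g.astype(np.uint8))
    for i in range(1,k):
        if s[i,4]>12:
            q=P[l==i];print("H",c[i].round(),s[i,4],q.mean(0).round(3),q.min(0).round(3),q.max(0).round(3))
    b=(P[...,2]>0.010)&(P[...,2]<0.026)&(cv2.inRange(H,(15,40,150),(32,140,255))>0)
    k,l,s,c=cv2.connectedComponentsWithStats(b.astype(np.uint8))
    for i in range(1,k):
        if s[i,4]>150:
            q=P[l==i];r=cv2.minAreaRect((q[:,:2]*1000).astype(np.float32));print("B",c[i].round(),s[i,4],r,np.median(q[:,2]))
im=o["side"][0];t=o["top"][0]
a=cv2.resize(im[120:290,205:325,::-1],None,fx=3.5,fy=3.5,interpolation=2)
b=cv2.resize(t[115:240,110:220,::-1],None,fx=3.3,fy=3.3,interpolation=2)
c=np.zeros((a.shape[0],a.shape[1]+b.shape[1],3),np.uint8);c[:,:a.shape[1]]=a;c[:b.shape[0],a.shape[1]:]=b
cv2.imwrite("pics/crop0.png",c);print(c.shape)
E
```

```text
== side
Y [288. 130.] 76 med [0.71  0.449 0.168] z [0.138 0.193] axis 131.5 [0.0045 0.0097]
Y [244. 146.] 23 med [0.529 0.283 0.186] z [0.165 0.194] axis 75.7 [0.0023 0.0117]
Y [239. 184.] 19 med [0.505 0.254 0.012] z [0.003 0.019] axis 92.2 [0.004  0.0125]
H [288. 134.] 140 [0.708 0.452 0.149] [0.67  0.422 0.121] [0.744 0.493 0.19 ]
H [244. 153.] 93 [0.528 0.287 0.149] [0.512 0.246 0.12 ] [0.541 0.348 0.19 ]
H [264. 189.] 269 [0.618 0.022 0.159] [ 0.536 -0.003  0.121] [0.657 0.065 0.178]
H [245. 231.] 47 [ 0.56  -0.167  0.123] [ 0.549 -0.189  0.12 ] [ 0.572 -0.146  0.13 ]
H [232. 265.] 117 [ 0.534 -0.356  0.152] [ 0.525 -0.388  0.12 ] [ 0.54  -0.321  0.19 ]
B [472. 154.] 263 ((1547.0284423828125, 513.2589721679688), (73.42861938476562, 212.9192657470703), 10.508959770202637) 0.01933123856142882
B [176. 180.] 237 ((238.19580078125, 272.65997314453125), (165.23904418945312, 56.81519317626953), 31.635913848876953) 0.020617668989516114
B [260. 219.] 849 ((603.7987060546875, 30.369094848632812), (148.68675231933594, 156.02496337890625), 1.4198564291000366) 0.01986994603090575
B [238. 254
[... 711 characters left out ...]
8 0.063 0.175]
H [181. 204.] 119 [0.524 0.291 0.147] [0.512 0.247 0.12 ] [0.542 0.344 0.19 ]
H [338. 203.] 66 [ 0.561 -0.165  0.123] [ 0.548 -0.186  0.12 ] [ 0.573 -0.144  0.127]
H [398. 216.] 157 [ 0.531 -0.331  0.152] [ 0.526 -0.387  0.12 ] [ 0.54  -0.287  0.19 ]
B [273. 197.] 986 ((603.5618896484375, 31.404544830322266), (150.38235473632812, 149.8343048095703), 1.5758816003799438) 0.018481121144326762
B [327. 220.] 833 ((531.925537109375, -158.0255126953125), (107.99813842773438, 107.7682876586914), 75.7999038696289) 0.013915152469577974
B [185. 304.] 819 ((237.1407470703125, 273.156982421875), (159.5955810546875, 46.692481994628906), 30.706119537353516) 0.019471846119995417
(595, 783, 3)
```

View pics/crop0.png

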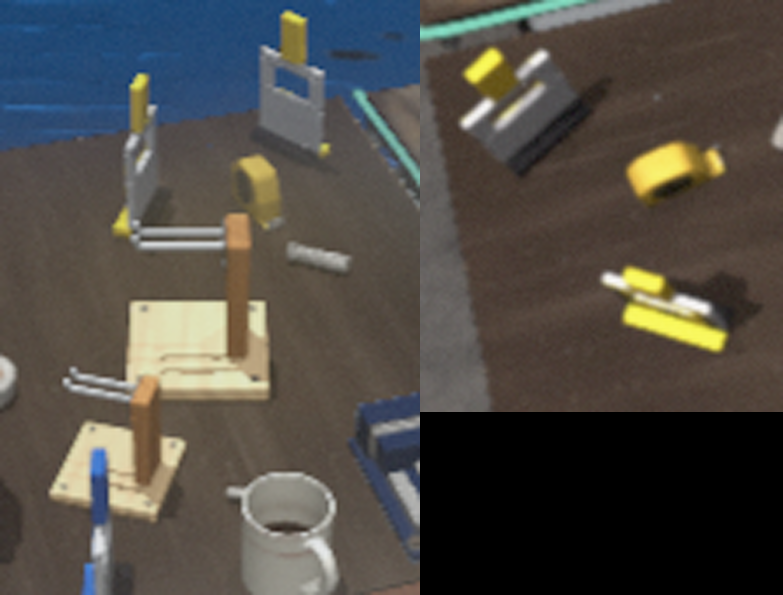

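Yellow candidates in the top view are A at (185,208), about 0.60 m from the base, and B at (140,147), about 0.84 m. A is nearest, so it is the one meant, and its yellow foot faces the robot. The tape at (183,165) is not a gauge. The larger stand is the one at (271,190): its board is 150 mm and its prongs are at 0.16. The crop confirms all of this. Next I'll get the precise pose and the move numbers.

```bash
cat >> h.py <<'E'
def go(p,yaw,roll=0):
    """print tool-frame shift (cm)/turn (deg) to reach TCP p, tool down with tool y at world yaw (deg)"""
    s=arm.observe();T=R.from_rotvec(s["tool_rot"])
    G=R.from_euler('z',yaw,degrees=True)*R.from_matrix(np.array([[0,1,0],[1,0,0],[0,0,-1.]]))
    print("pos",s["eef_pos"].round(4),"d",(T.inv().apply(np.array(p)-s["eef_pos"])*100).round(2),"turn",np.degrees((T.inv()*G).as_rotvec()).round(2))
E
python3 - <<'E'
from m import *
o=meas("0")
for n,(im,d,P,H) in o.items():
    b=(abs(P[...,0]-.527)<.06)&(abs(P[...,1]-.295)<.08)
    f=lambda q:cv2.fitLine(q[:,:2].astype(np.float32),cv2.DIST_HUBER,0,.001,.001).ravel()
    pl=P[b&(P[...,2]>.05)&(P[...,2]<.124)];hd=P[b&(P[...,2]>.14)]
    ft=P[b&(P[...,2]>.008)&(P[...,2]<.03)&(H[...,1]>140)]
    for nm,q in(("plate",pl),("foot",ft)):
        if len(q)>5:
            v=f(q);print(n,nm,len(q),"yaw",np.degrees(np.arctan(-v[0]/v[1])).round(1),q.mean(0).round(4))
            a=np.array([v[0],v[1]])*np.sign(v[1]);t=q[:,:2]@a;print("  along range",t.min().round(4),t.max().round(4),np.array([.527,.293])@a)
    top=hd[hd[:,2]>.186];print(n,"handle",len(hd),hd.mean(0).round(4),hd.min(0).round(4),hd.max(0).round(4),"top",len(top),top.mean(0).round(4),cv2.minAreaRect((top[:,:2]*1000).astype(np.float32)) if len(top)>3 else "")
    k=(abs(P[...,0]-.56)<.045)&(abs(P[...,1]-.03)<.035)&(P[...,2]>.145)&(P[...,2]<.18)
    q=P[k];v=f(q);print(n,"prongs",len(q),v,q.min(0),q.max(0),np.percentile(q[:,2],[10,50,90]))
    k=(abs(P[...,0]-.63)<.04)&(abs(P[...,1]-.03)<.05)&(P[...,2]>.164)&(P[...,2]<.175)
    q=P[k];print(n,"posttop",len(q),cv2.minAreaRect((q[:,:2]*1000).astype(np.float32)))
go([.3,-.2,.28],-16)
go([.527,.293,.25],-16)
E
```

```text
side plate 122 yaw -14.2 [0.5265 0.286  0.0857]
  along range 0.36 0.4631 0.4136497012078762
side foot 16 yaw -2.9 [0.5056 0.2625 0.0136]
  along range 0.2723 0.3091 0.31922693924605844
side handle 68 [0.5281 0.2881 0.1712] [0.5195 0.2719 0.1403] [0.5358 0.3128 0.1976] top 18 [0.5277 0.289  0.1923] ((528.3563232421875, 292.2955017089844), (41.28359603881836, 12.38244342803955), 82.29960632324219)
side prongs 82 [0.9283771  0.3716396  0.5642731  0.02647766] [0.53632331 0.00929121 0.15471863] [0.60253909 0.05018634 0.177817  ] [0.15775869 0.16206248 0.16731339]
side posttop 85 ((646.0473022460938, 31.270706176757812), (50.021575927734375, 61.134979248046875), 35.84910583496094)
top plate 94 yaw -12.7 [0.5233 0.2914 0.0812]
  along range 0.355 0.4552 0.4020539857000113
top foot 176 yaw -13.1 [0.5158 0.2987 0.0135]
  along range 0.3584 0.4572 0.40503957122564316
top handle 99 [0.5257 0.2935 0.1796] [0.5183 0.2785 0.1407] [0.5374 0.3133 0.195 ] top 62 [0.5278 0.2961 0.1903] ((527.9483642578125, 296.3349304199219), (34.87749099731445, 13.773882865905762), 76.8365249633789)
top prongs 121 [ 0.9441319  -0.32956785  0.5680369   0.03306056] [0.53700536 0.0142418  0.15249029] [0.60490365 0.04638863 0.17281074] [0.15722833 0.16020405 0.16631543]
top posttop 178 ((629.0276489257812, 32.729557037353516), (60.18846130371094, 58.113739013671875), 2.89107346534729)
pos [ 0.2239 -0.6097  0.2045] d [ 21.27 -35.85  -7.49] turn [ -0.08  -0.06 -53.84]
pos [ 0.2239 -0.6097  0.2045] d [ 59.56 -74.3   -4.41] turn [ -0.08  -0.06 -53.84]
```

carry_out([
  {"dx": 1, "dy": -2, "dz": -1.5, "az": -4},
  {"dx": 3.5, "dy": -5, "dz": -3, "az": -11},
  {"dx": 6, "dy": -8.5, "dz": -4.5, "az": -18},
  {"dx": 8.5, "dy": -12, "dz": -6, "az": -25},
  {"dx": 11, "dy": -15.5, "dz": -7, "az": -32},
  {"dx": 13.5, "dy": -19, "dz": -7.5, "az": -39},
  {"dx": 16, "dy": -22.5, "dz": -7.5, "az": -46},
  {"dx": 18.5, "dy": -26, "dz": -7.5, "az": -52},
], grip=6.0)

```text
validation failed for argument at $.de...
```

```bash
python3 -c "
from h import *
go([.528,.295,.23],-13);print(arm.observe()['joint_pos'])"
```

```text
pos [ 0.2239 -0.6097  0.2045] d [ 59.73 -74.45  -2.41] turn [ -0.08  -0.06 -56.84]
[-1.39312369e+00  2.45714551e-01  1.55886974e+00 -4.01924367e-05
  1.33870812e+00 -1.74128666e-01]
```

carry_out([
  {"dx": 1, "dy": -2, "dz": -1.5, "ax": 0, "ay": 0, "az": -4},
  {"dx": 3.5, "dy": -5, "dz": -3, "ax": 0, "ay": 0, "az": -11},
  {"dx": 6, "dy": -8.5, "dz": -4.5, "ax": 0, "ay": 0, "az": -18},
  {"dx": 8.5, "dy": -12, "dz": -6, "ax": 0, "ay": 0, "az": -25},
  {"dx": 11, "dy": -15.5, "dz": -7, "ax": 0, "ay": 0, "az": -32},
  {"dx": 13.5, "dy": -19, "dz": -7.5, "ax": 0, "ay": 0, "az": -39},
  {"dx": 16, "dy": -22.5, "dz": -7.5, "ax": 0, "ay": 0, "az": -46},
  {"dx": 18.5, "dy": -26, "dz": -7.5, "ax": 0, "ay": 0, "az": -52},
], grip=6.0)

```text
time_s: 0.77
eef_pos: [0.3043, -0.3146, 0.2806]
tool_rot: [2.534, 1.856, 0.0]
ft_force: [1.7, 1.2, 1.0]
grip_width: 0.0599
grip_force: 0.0
```

```bash
python3 -c "
from h import *
go([.528,.295,.23],-13);print(arm.observe()['joint_pos'])"
```

```text
pos [ 0.3043 -0.3146  0.2806] d [64.87  2.94  5.04] turn [ 0.04  0.02 -4.55]
[-1.06229599e+00 -3.38602203e-01  1.98480974e+00  1.82074875e-04
  1.49468522e+00 -7.55930989e-01]
```

carry_out([
  {"dx": 4, "dy": 0.2, "dz": 0, "ax": 0, "ay": 0, "az": -1},
  {"dx": 8, "dy": 0.4, "dz": 0, "ax": 0, "ay": 0, "az": -2},
  {"dx": 12, "dy": 0.6, "dz": 0, "ax": 0, "ay": 0, "az": -3},
  {"dx": 16, "dy": 0.7, "dz": 0, "ax": 0, "ay": 0, "az": -4},
  {"dx": 20, "dy": 0.9, "dz": 0, "ax": 0, "ay": 0, "az": -4.6},
  {"dx": 24, "dy": 1.1, "dz": 0, "ax": 0, "ay": 0, "az": -4.6},
  {"dx": 28, "dy": 1.3, "dz": 0, "ax": 0, "ay": 0, "az": -4.6},
  {"dx": 32, "dy": 1.4, "dz": 0, "ax": 0, "ay": 0, "az": -4.6},
])

```text
time_s: 1.43
eef_pos: [0.4156, -0.014, 0.2802]
tool_rot: [2.462, 1.95, 0.0]
ft_force: [0.9, -1.4, -0.5]
grip_width: 0.0598
grip_force: 0.0
```

```bash
python3 -c "
from h import *
go([.528,.295,.25],-13);print(arm.observe()['joint_pos'])"
```

```text
pos [ 0.4156 -0.014   0.2802] d [32.65  3.86  3.02] turn [ 0.02  0.   -0.24]
[-3.07740745e-01 -4.00423089e-01  2.03059561e+00 -4.19124453e-05
  1.51098172e+00 -7.66114157e-02]
```

carry_out([
  {"dx": 4.1, "dy": 0.5, "dz": 0, "ax": 0, "ay": 0, "az": 0},
  {"dx": 8.2, "dy": 1, "dz": 0, "ax": 0, "ay": 0, "az": 0},
  {"dx": 12.3, "dy": 1.5, "dz": 0, "ax": 0, "ay": 0, "az": 0},
  {"dx": 16.4, "dy": 2, "dz": 0, "ax": 0, "ay": 0, "az": 0},
  {"dx": 20.5, "dy": 2.5, "dz": 0, "ax": 0, "ay": 0, "az": 0},
  {"dx": 24.6, "dy": 3, "dz": 0, "ax": 0, "ay": 0, "az": 0},
  {"dx": 28.7, "dy": 3.4, "dz": 1, "ax": 0, "ay": 0, "az": 0},
  {"dx": 32.6, "dy": 3.9, "dz": 2, "ax": 0, "ay": 0, "az": 0},
])

```text
time_s: 2.1
eef_pos: [0.5286, 0.2948, 0.2603]
tool_rot: [2.462, 1.951, 0.002]
ft_force: [0.1, -1.1, 0.0]
grip_width: 0.0602
grip_force: 0.0
```

```bash
python3 -c "
from h import *
for n in('side','top'):
    im,d=viewer.snapshot(n);np.savez(n+'1.npz',im=im,d=d);cv2.imwrite('pics/'+n+'1.png',im[...,::-1])
go([.528,.295,.146],-13);print(arm.observe()['joint_pos'])
a=cv2.imread('pics/side1.png')[100:200,190:310]
cv2.imwrite('pics/c1.png',cv2.resize(a,None,fx=5,fy=5,interpolation=2))"
```

```text
pos [0.5273 0.2959 0.2559] d [-0.04  0.16 10.99] turn [-0.34  0.15  0.03]
[3.23651781e-01 1.06367716e-01 1.62265501e+00 8.97294806e-04
 1.41907802e+00 5.49888326e-01]
```

View pics/c1.png

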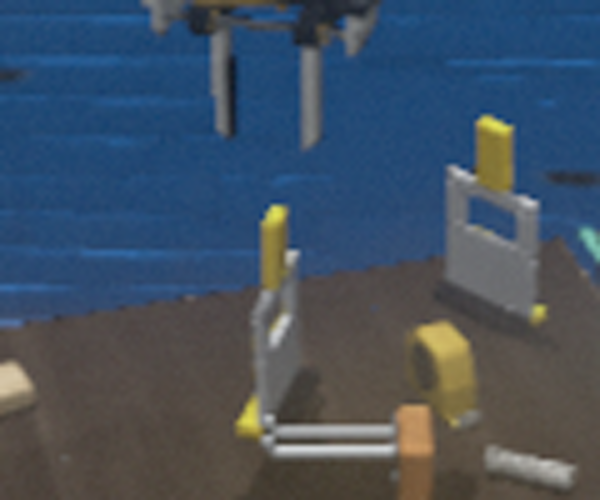

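The fingers, at crop (225,130) and (312,145), straddle the handle at (273,245). The tool is aligned, so I'll go down.

carry_out([
  {"dx": 0, "dy": 0, "dz": 2, "ax": 0, "ay": 0, "az": 0},
  {"dx": 0, "dy": 0, "dz": 4, "ax": 0, "ay": 0, "az": 0},
  {"dx": 0, "dy": 0, "dz": 6, "ax": 0, "ay": 0, "az": 0},
  {"dx": 0, "dy": 0, "dz": 8, "ax": 0, "ay": 0, "az": 0},
  {"dx": 0, "dy": 0, "dz": 9.5, "ax": 0, "ay": 0, "az": 0},
  {"dx": 0, "dy": 0, "dz": 10.5, "ax": 0, "ay": 0, "az": 0},
  {"dx": 0, "dy": 0, "dz": 11, "ax": 0, "ay": 0, "az": 0},
  {"dx": 0, "dy": 0, "dz": 11, "ax": 0, "ay": 0, "az": 0},
])

```text
time_s: 2.87
eef_pos: [0.5277, 0.2917, 0.1494]
tool_rot: [-2.463, -1.95, 0.003]
ft_force: [-0.5, 0.2, -0.2]
grip_width: 0.0604
grip_force: 0.0
```

carry_out([
  {"dx": 0, "dy": 0, "dz": 0, "ax": 0, "ay": 0, "az": 0},
  {"dx": 0, "dy": 0, "dz": 0, "ax": 0, "ay": 0, "az": 0},
  {"dx": 0, "dy": 0, "dz": 0, "ax": 0, "ay": 0, "az": 0},
  {"dx": 0, "dy": 0, "dz": 0, "ax": 0, "ay": 0, "az": 0},
  {"dx": 0, "dy": 0, "dz": 0, "ax": 0, "ay": 0, "az": 0},
  {"dx": 0, "dy": 0, "dz": 0, "ax": 0, "ay": 0, "az": 0},
  {"dx": 0, "dy": 0, "dz": 0, "ax": 0, "ay": 0, "az": 0},
  {"dx": 0, "dy": 0, "dz": 0, "ax": 0, "ay": 0, "az": 0},
], grip=0)

```text
time_s: 3.53
eef_pos: [0.5283, 0.2923, 0.1504]
tool_rot: [2.463, 1.95, 0.0]
ft_force: [0.2, 0.8, 1.1]
grip_width: 0.0141
grip_force: 30.0
```

```bash
python3 -c "
from h import *
s=arm.observe();print(s['grip_width'],s['grip_force'],s['ft_force'])
go([.45,.03,.22],0)"
```

```text
0.014080038162910492 29.99900132417679 [0.16679025 0.83594044 1.13853525]
pos [0.5283 0.2923 0.1504] d [-27.33  -1.61  -6.96] turn [ 1.000e-02 -0.000e+00 -1.324e+01]
```

carry_out([
  {"dx": 0, "dy": 0, "dz": -0.5, "ax": 0, "ay": 0, "az": 0},
  {"dx": 0, "dy": 0, "dz": -1.5, "ax": 0, "ay": 0, "az": 0},
  {"dx": 0, "dy": 0, "dz": -3, "ax": 0, "ay": 0, "az": 0},
  {"dx": -1, "dy": -0.5, "dz": -4.5, "ax": 0, "ay": 0, "az": -2},
  {"dx": -3, "dy": -1.2, "dz": -6, "ax": 0, "ay": 0, "az": -4},
  {"dx": -5.5, "dy": -1.5, "dz": -7, "ax": 0, "ay": 0, "az": -6},
  {"dx": -8, "dy": -1.6, "dz": -7, "ax": 0, "ay": 0, "az": -8},
  {"dx": -10.5, "dy": -1.6, "dz": -7, "ax": 0, "ay": 0, "az": -10},
])

```text
time_s: 4.2
eef_pos: [0.4883, 0.1931, 0.2218]
tool_rot: [2.28, 2.16, 0.002]
ft_force: [-0.7, -0.6, -3.6]
grip_width: 0.0135
grip_force: 30.0
```

```bash
python3 -c "
from h import *
s=arm.observe();print(s['grip_width'],s['grip_force'],s['ft_force'])
go([.465,.031,.2164],0)"
```

```text
0.013498025937020527 29.999513626098633 [-0.70814817 -0.59373879 -3.62705908]
pos [0.4883 0.1931 0.2218] d [-16.32  -1.46   0.53] turn [ 0.1  -0.01 -3.08]
```

carry_out([
  {"dx": -2.5, "dy": -0.5, "dz": 0, "ax": 0, "ay": 0, "az": -1},
  {"dx": -5, "dy": -1, "dz": 0, "ax": 0, "ay": 0, "az": -2},
  {"dx": -8, "dy": -1.4, "dz": 0, "ax": 0, "ay": 0, "az": -3},
  {"dx": -11, "dy": -1.5, "dz": 0.2, "ax": 0, "ay": 0, "az": -3.1},
  {"dx": -13.5, "dy": -1.5, "dz": 0.4, "ax": 0, "ay": 0, "az": -3.1},
  {"dx": -15.5, "dy": -1.5, "dz": 0.5, "ax": 0, "ay": 0, "az": -3.1},
  {"dx": -16.3, "dy": -1.5, "dz": 0.5, "ax": 0, "ay": 0, "az": -3.1},
  {"dx": -16.3, "dy": -1.5, "dz": 0.5, "ax": 0, "ay": 0, "az": -3.1},
])

```text
time_s: 4.87
eef_pos: [0.4643, 0.0308, 0.2157]
tool_rot: [2.227, 2.216, 0.0]
ft_force: [-0.5, 1.7, -4.5]
grip_width: 0.0141
grip_force: 30.0
```

```bash
python3 - <<'E'
from h import *
import m
for n in('side','top'):
    im,d=viewer.snapshot(n);np.savez(n+'2.npz',im=im,d=d)
go([.465,.031,.2164],0)
for n,(im,d,P,H) in m.meas("2").items():
    # gauge: plate points in front of hook
    k=(P[...,0]>.42)&(P[...,0]<.515)&(abs(P[...,1]-.03)<.08)&(P[...,2]>.085)&(P[...,2]<.187)
    q=P[k];v=cv2.fitLine(q[:,:2].astype(np.float32),cv2.DIST_HUBER,0,.001,.001).ravel()
    print(n,len(q),"yaw",np.degrees(np.arctan(-v[0]/v[1])),q.mean(0).round(4),q.min(0).round(4),q.max(0).round(4))
    for z0 in np.arange(.075,.2,.012):
        w=P[(P[...,0]>.42)&(P[...,0]<.515)&(abs(P[...,1]-.03)<.08)&(abs(P[...,2]-z0)<.006)]
        if len(w):print("  z%.3f"%z0,len(w),"y",w[:,1].min().round(3),w[:,1].max().round(3),"x",np.median(w[:,0]).round(4))
    # stand yaw by prongs/board from the first picture
    c=im[130:290,190:330] if n=='side' else im[140:260,200:330]
    cv2.imwrite(f'pics/c2{n}.png',cv2.resize(c[...,::-1],None,fx=3,fy=3,interpolation=2))
a=cv2.imread('pics/c2side.png');b=cv2.imread('pics/c2top.png')
o=np.zeros((480,a.shape[1]+b.shape[1],3),np.uint8);o[:a.shape[0],:a.shape[1]]=a;o[:b.shape[0],a.shape[1]:]=b
cv2.imwrite('pics/c2.png',o[:, :800])
E
```

```text
pos [0.4645 0.0324 0.2156] d [-0.14  0.05 -0.08] turn [ 0.01 -0.04 -0.15]
side 141 yaw -2.2221313 [0.464  0.0186 0.1346] [ 0.4512 -0.0238  0.0851] [0.4707 0.0838 0.1867]
  z0.075 118 y -0.019 0.085 x 0.4704
  z0.087 51 y -0.018 0.081 x 0.4665
  z0.099 16 y -0.015 0.081 x 0.4662
  z0.111 15 y -0.019 0.081 x 0.4654
  z0.123 16 y -0.019 0.055 x 0.4656
  z0.135 17 y -0.024 0.07 x 0.4659
  z0.147 24 y -0.017 0.071 x 0.4637
  z0.159 15 y -0.022 0.077 x 0.465
  z0.171 14 y -0.019 0.084 x 0.4648
  z0.183 12 y -0.024 0.079 x 0.4642
  z0.195 23 y -0.02 0.023 x 0.4628
top 26 yaw 0.32411042 [0.4589 0.0765 0.1444] [0.4582 0.0673 0.0904] [0.4602 0.085  0.1867]
  z0.075 52 y -0.012 0.085 x 0.4504
  z0.087 7 y 0.069 0.085 x 0.4521
  z0.099 4 y 0.073 0.082 x 0.4588
  z0.111 2 y 0.07 0.085 x 0.4594
  z0.123 2 y 0.073 0.082 x 0.459
  z0.135 3 y 0.07 0.079 x 0.4588
  z0.147 1 y 0.084 0.084 x 0.4591
  z0.159 6 y 0.067 0.081 x 0.4587
  z0.183 7 y 0.067 0.084 x 0.4589
  z0.195 21 y 0.067 0.084 x 0.463
```

View pics/c2.png

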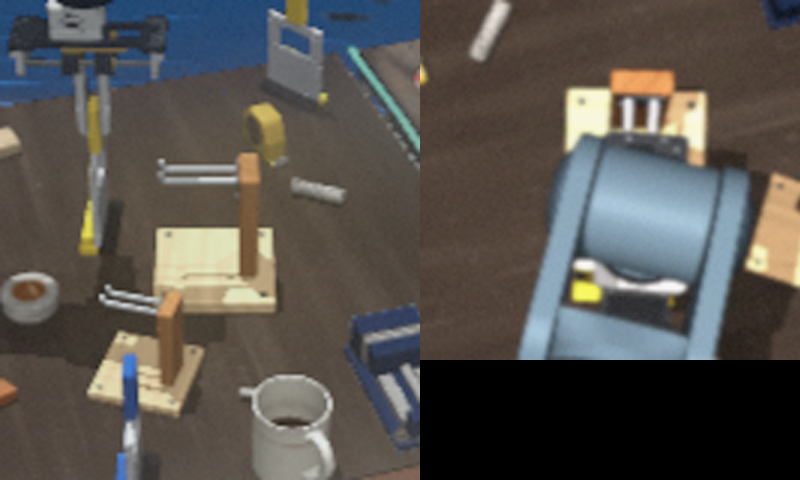

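The gauge hangs straight in the gripper, at side crop (95,190), with its yellow face away from the post. The prong tips are at (160,170), at window height. I'll slide it on.

carry_out([
  {"dx": -0.1, "dy": 0.7, "dz": -0.1, "ax": 0, "ay": 0, "az": -0.5},
  {"dx": -0.1, "dy": 2, "dz": -0.1, "ax": 0, "ay": 0, "az": -1},
  {"dx": -0.1, "dy": 3.5, "dz": -0.1, "ax": 0, "ay": 0, "az": -1.5},
  {"dx": -0.1, "dy": 5, "dz": -0.1, "ax": 0, "ay": 0, "az": -1.5},
  {"dx": -0.1, "dy": 6, "dz": -0.1, "ax": 0, "ay": 0, "az": -1.5},
  {"dx": -0.1, "dy": 7, "dz": -0.1, "ax": 0, "ay": 0, "az": -1.5},
  {"dx": -0.1, "dy": 7.8, "dz": -0.1, "ax": 0, "ay": 0, "az": -1.5},
  {"dx": -0.1, "dy": 8.3, "dz": -0.1, "ax": 0, "ay": 0, "az": -1.5},
])

```text
time_s: 5.63
eef_pos: [0.5484, 0.0313, 0.2163]
tool_rot: [-2.194, -2.249, -0.0]
ft_force: [0.2, -0.4, -4.0]
grip_width: 0.0138
grip_force: 30.0
```

```bash
python3 -c "
from h import *
s=arm.observe();print(s['grip_width'],s['grip_force'],s['ft_force'])
go([.5875,.031,.2164],1.5)"
```

```text
0.013807228302605236 29.99911218881607 [ 0.16982119 -0.4022981  -4.04066186]
pos [0.5484 0.0313 0.2163] d [-0.13  3.91 -0.01] turn [-0.   -0.01 -0.08]
```

carry_out([
  {"dx": 0, "dy": 1, "dz": 0, "ax": 0, "ay": 0, "az": 0},
  {"dx": 0, "dy": 2.2, "dz": 0, "ax": 0, "ay": 0, "az": 0},
  {"dx": 0, "dy": 3.2, "dz": 0, "ax": 0, "ay": 0, "az": 0},
  {"dx": 0, "dy": 3.9, "dz": 0, "ax": 0, "ay": 0, "az": 0},
  {"dx": 0, "dy": 3.9, "dz": 0.4, "ax": 0, "ay": 0, "az": 0},
  {"dx": 0, "dy": 3.9, "dz": 0.8, "ax": 0, "ay": 0, "az": 0},
  {"dx": 0, "dy": 3.9, "dz": 1.2, "ax": 0, "ay": 0, "az": 0},
  {"dx": 0, "dy": 3.9, "dz": 1.4, "ax": 0, "ay": 0, "az": 0},
])

```text
time_s: 6.3
eef_pos: [0.5854, 0.0317, 0.2011]
tool_rot: [-2.194, -2.246, 0.002]
ft_force: [-0.6, -0.1, -3.5]
grip_width: 0.0138
grip_force: 30.0
```

carry_out([
  {"dx": 0, "dy": 0, "dz": 0.1, "ax": 0, "ay": 0, "az": 0},
  {"dx": 0, "dy": 0, "dz": 0.2, "ax": 0, "ay": 0, "az": 0},
  {"dx": 0, "dy": 0, "dz": 0.3, "ax": 0, "ay": 0, "az": 0},
  {"dx": 0, "dy": 0, "dz": 0.3, "ax": 0, "ay": 0, "az": 0},
])

```text
time_s: 6.63
eef_pos: [0.5863, 0.0316, 0.1993]
tool_rot: [-2.195, -2.248, -0.0]
ft_force: [-0.0, -0.6, -3.7]
grip_width: 0.0138
grip_force: 30.0
```

```bash
python3 - <<'E'
from h import *
import m
s=arm.observe();print(s['grip_width'],s['grip_force'],s['ft_force'],s['eef_pos'])
for n in('side','top'):
    im,d=viewer.snapshot(n);np.savez(n+'3.npz',im=im,d=d)
for n,(im,d,P,H) in m.meas("3").items():
    c=im[120:250,190:320] if n=='side' else im[140:260,210:330]
    cv2.imwrite(f'pics/c3{n}.png',cv2.resize(c[...,::-1],(390,390),interpolation=2))
cv2.imwrite('pics/c3.png',np.hstack([cv2.imread('pics/c3side.png'),cv2.imread('pics/c3top.png')]))
E
```

```text
0.013766791990184065 29.99910056591034 [-0.03993917 -0.58167416 -3.69985469] [0.58627225 0.03160723 0.19932321]
```

View pics/c3.png

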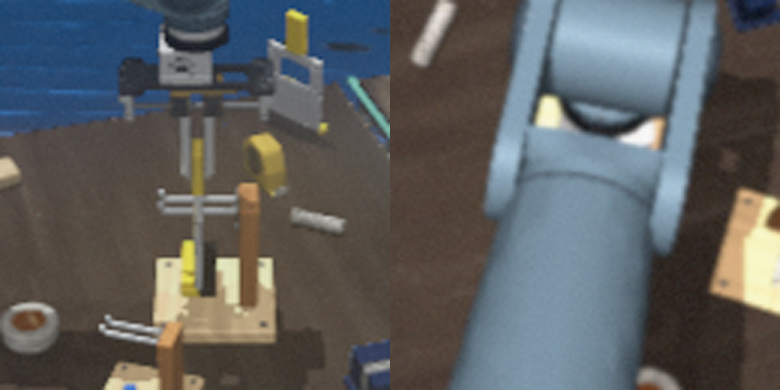

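The plate sits midway along the prongs, at side crop (198,200), with the prongs through its window. It still hangs on the gripper, so I'll lower it until the hook takes the weight.

carry_out([
  {"dx": 0, "dy": 0, "dz": 0.1, "ax": 0, "ay": 0, "az": 0},
  {"dx": 0, "dy": 0, "dz": 0.2, "ax": 0, "ay": 0, "az": 0},
  {"dx": 0, "dy": 0, "dz": 0.2, "ax": 0, "ay": 0, "az": 0},
  {"dx": 0, "dy": 0, "dz": 0.2, "ax": 0, "ay": 0, "az": 0},
])

```text
time_s: 7.07
eef_pos: [0.5865, 0.0316, 0.1974]
tool_rot: [2.195, 2.247, 0.0]
ft_force: [1.3, -0.1, -1.9]
grip_width: 0.0138
grip_force: 30.0
```

carry_out([
  {"dx": 0, "dy": 0, "dz": 0.05, "ax": 0, "ay": 0, "az": 0},
  {"dx": 0, "dy": 0, "dz": 0.1, "ax": 0, "ay": 0, "az": 0},
  {"dx": 0, "dy": 0, "dz": 0.1, "ax": 0, "ay": 0, "az": 0},
  {"dx": 0, "dy": 0, "dz": 0.1, "ax": 0, "ay": 0, "az": 0},
])

```text
time_s: 7.4
eef_pos: [0.5866, 0.0316, 0.1972]
tool_rot: [2.195, 2.247, 0.0]
ft_force: [-2.7, -0.3, 4.7]
grip_width: 0.0141
grip_force: 30.0
```

The hook is carrying the gauge. I'll open the fingers.

carry_out([
  {"dx": 0, "dy": 0, "dz": 0, "ax": 0, "ay": 0, "az": 0},
  {"dx": 0, "dy": 0, "dz": 0, "ax": 0, "ay": 0, "az": 0},
  {"dx": 0, "dy": 0, "dz": 0, "ax": 0, "ay": 0, "az": 0},
  {"dx": 0, "dy": 0, "dz": 0, "ax": 0, "ay": 0, "az": 0},
  {"dx": 0, "dy": 0, "dz": 0, "ax": 0, "ay": 0, "az": 0},
  {"dx": 0, "dy": 0, "dz": 0, "ax": 0, "ay": 0, "az": 0},
  {"dx": 0, "dy": 0, "dz": 0, "ax": 0, "ay": 0, "az": 0},
  {"dx": 0, "dy": 0, "dz": 0, "ax": 0, "ay": 0, "az": 0},
], grip=5)

```text
time_s: 8.07
eef_pos: [0.5864, 0.0316, 0.1963]
tool_rot: [-2.195, -2.248, -0.0]
ft_force: [-0.1, -0.0, -0.3]
grip_width: 0.0502
grip_force: 0.0
```

carry_out([
  {"dx": 0, "dy": 0, "dz": -0.7, "ax": 0, "ay": 0, "az": 0},
  {"dx": 0, "dy": 0, "dz": -2, "ax": 0, "ay": 0, "az": 0},
  {"dx": 0, "dy": 0, "dz": -4, "ax": 0, "ay": 0, "az": 0},
  {"dx": 0, "dy": 0, "dz": -6.5, "ax": 0, "ay": 0, "az": 0},
  {"dx": 0, "dy": 0, "dz": -9, "ax": 0, "ay": 0, "az": 0},
  {"dx": 0, "dy": -2, "dz": -11, "ax": 0, "ay": 0, "az": 0},
  {"dx": 0, "dy": -5, "dz": -12, "ax": 0, "ay": 0, "az": 0},
  {"dx": 0, "dy": -8, "dz": -12, "ax": 0, "ay": 0, "az": 0},
])

```text
time_s: 8.73
eef_pos: [0.5072, 0.0294, 0.3212]
tool_rot: [2.191, 2.244, 0.006]
ft_force: [0.8, -0.8, 0.5]
grip_width: 0.05
grip_force: 0.0
```

carry_out([
  {"dx": -1, "dy": -2.5, "dz": 0, "ax": 0, "ay": 0, "az": 0},
  {"dx": -3, "dy": -5, "dz": 0, "ax": 0, "ay": 0, "az": 0},
  {"dx": -6, "dy": -7, "dz": 0, "ax": 0, "ay": 0, "az": 0},
  {"dx": -9, "dy": -8, "dz": 0, "ax": 0, "ay": 0, "az": 0},
  {"dx": -12, "dy": -8, "dz": 0, "ax": 0, "ay": 0, "az": 0},
  {"dx": -15, "dy": -8, "dz": 0, "ax": 0, "ay": 0, "az": 0},
  {"dx": -18, "dy": -8, "dz": 0, "ax": 0, "ay": 0, "az": 0},
  {"dx": -20, "dy": -8, "dz": 0, "ax": 0, "ay": 0, "az": 0},
])

```text
time_s: 9.4
eef_pos: [0.431, -0.1745, 0.318]
tool_rot: [2.195, 2.244, 0.0]
ft_force: [0.8, 0.6, 0.2]
grip_width: 0.0501
grip_force: 0.0
```

```bash
python3 - <<'E'
from h import *
import m
def show(t):
    for n in('side','top'):
        im,d=viewer.snapshot(n);np.savez(n+t+'.npz',im=im,d=d)
    for n,(im,d,P,H) in m.meas(t).items():
        y=(cv2.inRange(H,(22,140,110),(34,255,255))>0)&(abs(P[...,0]-.58)<.06)&(abs(P[...,1]-.03)<.09)
        for lo,hi,nm in((.17,.25,"handle"),(.03,.08,"foot")):
            q=P[y&(P[...,2]>lo)&(P[...,2]<hi)]
            if len(q):print(n,nm,len(q),q.mean(0).round(4),np.percentile(q,[3,97],0).round(3).tolist())
show("4");show("5")
for n,(im,d,P,H) in m.meas("5").items():
    c=im[120:250,190:320] if n=='side' else im[140:260,210:330]
    cv2.imwrite(f'pics/c5{n}.png',cv2.resize(c[...,::-1],(390,390),interpolation=2))
cv2.imwrite('pics/c5.png',np.hstack([cv2.imread('pics/c5side.png'),cv2.imread('pics/c5top.png')]))
E
```

```text
side handle 38 [0.5866 0.0242 0.2185] [[0.582, 0.014, 0.181], [0.589, 0.047, 0.241]]
side foot 64 [0.5724 0.0247 0.0604] [[0.565, -0.016, 0.052], [0.581, 0.078, 0.069]]
top handle 93 [0.5824 0.0351 0.228 ] [[0.578, 0.021, 0.192], [0.59, 0.05, 0.24]]
top foot 148 [0.5762 0.0371 0.061 ] [[0.564, -0.013, 0.054], [0.634, 0.078, 0.076]]
side handle 37 [0.5866 0.0256 0.219 ] [[0.581, 0.015, 0.186], [0.592, 0.044, 0.242]]
side foot 63 [0.5723 0.0244 0.0608] [[0.565, -0.017, 0.054], [0.581, 0.078, 0.068]]
top handle 92 [0.5824 0.0348 0.2279] [[0.578, 0.02, 0.191], [0.59, 0.05, 0.24]]
top foot 146 [0.576  0.0376 0.0609] [[0.564, -0.012, 0.054], [0.633, 0.08, 0.077]]
```

View pics/c5.png

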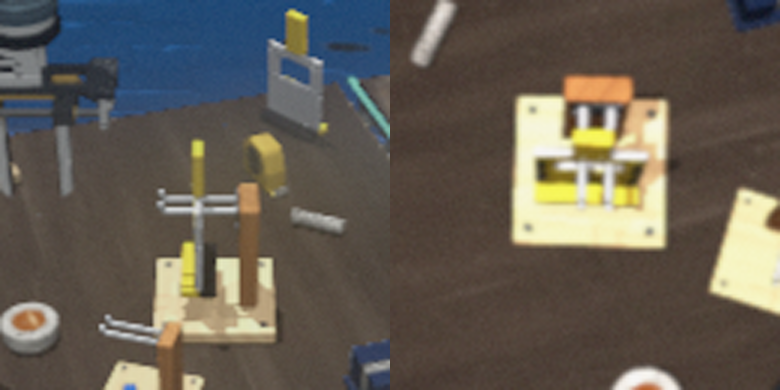

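The gauge hangs straight and still on both prongs, at side crop (198,220), with its yellow face outward. Two snapshots in succession agree, and the arm is clear. I'll hand it in.

```bash
python3 -c "
from h import *
print(order.sign_off())"
```

```text
the job is handed in; nothing more can be done
None
```

The yellow gauge nearest the base hangs by its window on the larger stand's double hook, straight and still with its yellow face outward; I handed the job in about 10 s into the 48 s, and the arm never went near the blue gauge.

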